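# Hang the eight-channel pipette on its stand

## Task

Put the multichannel pipette with the blue collar away: lift it out of its dock, bring its neck sideways into the open front of the forked hook on the white-based stand, and lower it so that the collar drops behind the red lips and rests flat on both prongs, then let it hang there upright and still. Leave the orange pipette and the brown bottle where they stand.

Things in the scene. Friction and masses are not known exactly. Their poses are not given: they have to be found in the camera images.
- pipette_blue: 8-channel pipette, upright, to be hung. Origin: underside centre of its blue collar (46 across, 6 thick); z up, y along channel row. Handle 26 wide in y, 30 in x, 6 to 76 mm above origin: grip across y at 45; finger rest 15 mm out at +x, 67-73 up; button top at 93. Below: neck 14 across to -45, shoulder 40 (y) x 20, head 76 (y) x 24 from -59 to -115. Stands in a fixed dock: see orange.
- hook (a point): Fixed fork's seat: mid-slot, level with the prong tops, 165 mm above table; the blue origin belongs here. z up, opens to its -x. Slot 28 wide in y, closed at x +18; prongs 8 thick; lips 12 high at x -34 to -26; flared mouth from there to -60. Post at x +80, top 26 above seat. Head cannot pass from above: enter along +x with origin 15 to 35 mm above seat, y axes aligned within 20 deg, then lower.
- pipette_orange: Bystander: same pipette with orange collar and button, same frame, on the other side of the stand. Each pipette stands in its own fixed grey open-topped dock, 42 x 94 mm outside, rim 50 mm above the table, floor 6 mm, 3 mm play; lift more than 45 mm straight up to clear it.
- bottle: Bystander: loose brown closed bottle, blue cap, 60 mm across, 150 high, standing beyond the left dock; origin at the centre of its underside. (A red tube rack, 70 x 150 mm, 40 high, is fixed beyond the right dock; the hook's white base plate is 150 x 110 mm, 12 thick.)

How it is judged:
At the end, for the whole second after the job is handed in: The blue-collared pipette hangs at rest and upright (within about 8 degrees) in the hook: its collar's underside lies on the prongs behind the lips, its origin within 15 mm (along the slot), 12 mm (across) and 6 mm (height) of the hook's seat point (x of pipette_blue in the frame of hook between -0.015 and 0.015 m and y of pipette_blue in the frame of hook between -0.012 and 0.012 m and z of pipette_blue in the frame of hook between -0.006 and 0.006 m and angle between pipette_blue's own z axis and vertical below 0.15 rad and linear speed of pipette_blue below 0.03 m/s and angular speed of pipette_blue below 0.3 rad/s); the robot touches nothing.
It fails at once if the orange pipette is moved by more than 25 mm or tipped by more than 15 degrees (distance of pipette_orange from where it was at the start of the episode above 0.025 m or angle between pipette_orange's own z axis and vertical above 0.26 rad).
It fails at once if the bottle is moved by more than 25 mm or tipped over (distance of bottle from where it was at the start of the episode above 0.025 m or angle between bottle's own z axis and vertical above 0.26 rad).
It also fails if it takes over 42 s, if anything falls off the work surface, if the arm or the gripper's body presses on something with over 40 N, if the wrist force passes 120 N, or if a joint passes its speed limit or range.

## Robot

A 6-joint arm with a two-finger parallel gripper is mounted at the origin on the work surface. World frame = base frame: x ahead of the robot, y to its left, z up, the work surface at z = 0. Lengths are in m, angles in rad, forces in N, time in s.
With the tool pointing down it reaches from about 0.35 to 0.8 m from the base axis. Payload 7.3 kg.
Tool frame: the origin (TCP) lies on the centre line of the jaws, within the pads' length; the fingertips stand bot.tips_ahead ahead of it and the grasp point (between the pads) lies 3 mm ahead of it (bot.tips_ahead is the distance from the TCP to the fingertips, in m); y points along the fingers, x is the direction in which the jaws open and shut, and the axes are right-handed (so a half turn about y gives the same grasp; the last joint's range is limited). The gripper opens to 85 mm and grips with 20 to 120 N. Pads are 22 mm wide; open, the fingers measure 114 mm over their backs; the gripper's body (76 mm by 85 mm) begins 54 mm behind the grasp point. The pads swing forward as they close: fully open they stand 13 mm farther back than shut.
Start: joints at [1.179, 0.342, 1.524, -0, 1.275, -0.146], TCP at [0.128, 0.509, 0.253] pointing down, gripper open.
Joint ranges: [-2.53, 2.53], [-0.77, 2.02], [0.04, 2.7], [-1, 4.14], [0.28, 2.66], [-3.11, 3.11]. Speed limits (rad/s): [2.57, 2.57, 3.14, 3.14, 3.14, 3.14].

## Interface

Orientations are given as a rotation vector (axis times angle).
In Python, from cell import monitor, imaging, workorder, nets, bot gives the robot as it stands.
- The arm moves only by the shell command python3 -m crank 'ROWS' [OPENING]. ROWS is JSON, a list of rows, each an object of numbers: "dx", "dy", "dz": the shift along the tool's x, y, z in mm; "rx", "ry", "rz": the turn, a rotation vector about the tool's x, y, z in degrees. In form: [{"dx": .., "dy": .., "dz": .., "rx": .., "ry": .., "rz": ..}, ...]. A call has 1 to 20 rows; each row shifts and turns the commanded pose from where the row before left it, along the tool's axes as they then stand; what a row does not reach is not made up. A row lasts 1/12 s, in which the tool goes at most 41.7 mm and 7.16 degrees, less where a joint would pass 70% of its speed; a pose out of reach is approached as far as the arm can. A call with a gripper value outside its range is refused whole. OPENING is the gripper's target within -1 to 1 (shut at 1, half-way at 0, fully open at -1), set as the call begins (- or left out, the last holds). The fingers move at their own pace and stop on an object; the grip force is fixed at half the most. Time passes only in rows, so rows that do not move let the fingers close. It gives the time, the measured TCP pose, the force and the opening at its end, in the units of the state.
- monitor.observe(): the state, without advancing time (a new reading comes with each control period).
- imaging.snapshot(name): name is "side" or "top"; returns a dict with "image" (420x560x3 uint8, red, green, blue), "mtx" (3x3 intrinsics, pixels), "R" (3x3) and "t" (3): a world point X has camera coordinates R X + t. Camera axes: x right, y down, z forward; pixel columns grow to the right and rows downward; lengths in m; the calibration is good to about 2 mm. A picture is of the moment at which its call begins. There is no depth.
- workorder.hand_in(): hands the job in, once; it reports no verdict.
Trained networks look in a picture, given as the dict that the camera call returned (one of the last four; its "shot" number tells which), for a name from the list of things; names that differ only in an ending like _2 or _b are one class to them, and where a whole thing is asked for, a point or a joint stands for the part that bears it (a point fixed in the world has none). Each returns a list of dicts, best first, with "conf" (0 to 1); they miss things now and then, are a little off and sometimes report something else, mostly with a low value. They report only what shows in the picture. A call takes as long as a camera call.
- nets.silhouettes(picture, name): "region" (420x560 bool, what is visible of it) and "position" ([column, row] in pixels, amid what is visible of it).
The state is a dict: "clock": time; "qpos": joint angles; "joint_velocities": joint speeds; "effort": joint torques, N m; "eef_pos": TCP position; "tcp_rot": TCP orientation; "force": force on the tool from outside, world axes, zero at the start; "wrist_torque": the same for the moment, N m; "finger_gap": opening from 0.0 (shut) to 1.0 (fully open).
Only numpy, scipy, OpenCV 4.12 (cv2) and the standard library are available. Lean on these libraries where they do the work, as an engineer would, in place of code of your own. Each camera call takes 0.05 s, during which the arm holds its last target.

## Working session

There is one attempt and no reset: what is moved stays moved. The work goes in short steps, Python scripts to look and compute and a shell command to move; the robot and the scene stay as the last step left them, time stands still between calls to the robot, and variables do not carry over. Pictures are saved under pics/ and viewed, and the job is handed in when it is done.

```bash
mkdir -p pics; ls
cat > h.py <<'E'
import numpy as np, cv2
from cell import monitor, imaging, workorder, nets, bot
def save(p,n): cv2.imwrite('pics/'+n+'.png', cv2.cvtColor(p['image'],cv2.COLOR_RGB2BGR))
def ray(p,uv):
    d=np.linalg.inv(p['mtx'])@np.array([uv[0],uv[1],1.]); R=np.array(p['R']); c=-R.T@p['t']; return c,R.T@d
def atz(p,uv,z):
    c,d=ray(p,uv); return c+d*(z-c[2])/d[2]
def proj(p,X):
    X=np.atleast_2d(X); q=(np.array(p['R'])@X.T).T+p['t']; q=(np.array(p['mtx'])@q.T).T; return q[:,:2]/q[:,2:]
def tri(p1,u1,p2,u2):
    c1,d1=ray(p1,u1);c2,d2=ray(p2,u2); d1/=np.linalg.norm(d1);d2/=np.linalg.norm(d2)
    s=np.linalg.lstsq(np.c_[d1,-d2],c2-c1,rcond=None)[0]; a=c1+s[0]*d1;b=c2+s[1]*d2
    return (a+b)/2,np.linalg.norm(a-b)
E
python3 - <<'E'
from h import *
print(monitor.observe()); print(bot.tips_ahead)
for n in ['side','top']:
    p=imaging.snapshot(n); save(p,n+'0'); print(n,-np.array(p['R']).T@p['t'],np.array(p['R'])[2])
    for k in ['pipette_blue','hook','pipette_orange','bottle']:
        try: 
            for r in nets.silhouettes(p,k)[:3]: 
                ys,xs=np.nonzero(r['region']);print(k,round(r['conf'],2),r['position'],xs.min(),xs.max(),ys.min(),ys.max())
        except Exception as e: print(k,e)
E
```

```text
pics
{'clock': 0.0, 'qpos': array([ 1.17897201e+00,  3.42767751e-01,  1.52499783e+00,  1.50514574e-05,
        1.27537570e+00, -1.46012993e-01]), 'joint_velocities': array([-0.00018051,  0.00066409, -0.00027703,  0.0009357 ,  0.00159454,
       -0.00021757]), 'effort': array([ 2.07826692e-03, -4.33698463e+01, -2.46006382e+01, -8.68368971e-06,
        7.94990250e-03, -1.84412858e-07]), 'eef_pos': array([0.12760112, 0.50889656, 0.25260925]), 'tcp_rot': array([-1.31627737, -1.02521283,  1.02747172]), 'force': array([-1.19445986,  0.21197622,  0.91282425]), 'wrist_torque': array([0.01229361, 0.00049501, 0.00633218]), 'finger_gap': 1.0017784612782428}
0.022
side [ 0.05508534 -0.52316479  0.71968402] [ 0.55340994  0.54812553 -0.62713303]
hook 0.97 [274.2, 226.7] 231 305 169 259
pipette_orange 0.9 [183.3, 174.0] 175 199 142 202
bottle 0.82 [256.3, 167.7] 249 269 149 196
top [0.40794349 0.00636861 1.07517442] [ 0.20156018 -0.00382997 -0.97946864]
pipette_blue 0.63 [411.6, 241.0] 385 427 228 254
hook 0.65 [247.8, 220.6] 226 270 184 250
pipette_orange 0.78 [137.3, 242.8] 118 161 223 250
bottle 0.71 [187.2, 171.0] 173 200 157 189
```

View pics/side0.png

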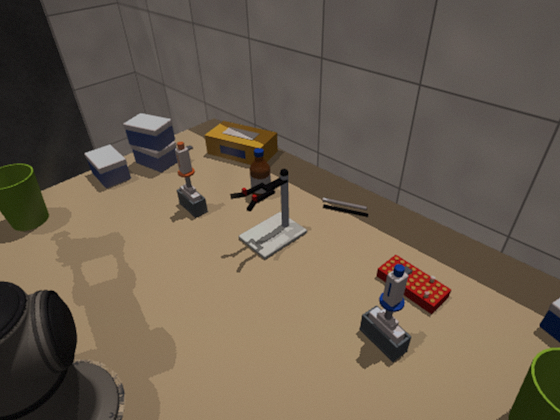

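View pics/top0.png

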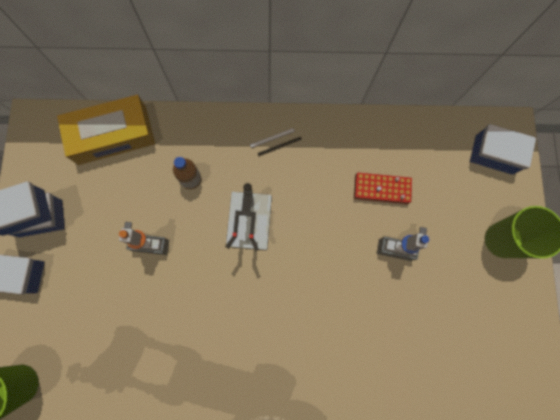

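Run:
```python
import cv2
a=cv2.imread('pics/top0.png'); cv2.imwrite('pics/top0z.png',cv2.resize(a[200:270,370:450],None,fx=8,fy=8,interpolation=cv2.INTER_CUBIC))
cv2.imwrite('pics/top0h.png',cv2.resize(a[170:270,200:320],None,fx=6,fy=6,interpolation=cv2.INTER_CUBIC))
a=cv2.imread('pics/side0.png'); cv2.imwrite('pics/side0z.png',cv2.resize(a[150:350,220:470],None,fx=3,fy=3,interpolation=cv2.INTER_CUBIC))
```

```text
(no output)
```

View pics/top0z.png

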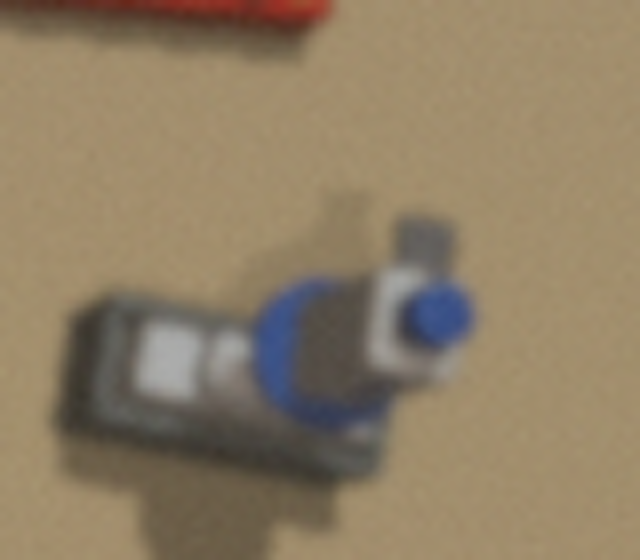

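View pics/top0h.png

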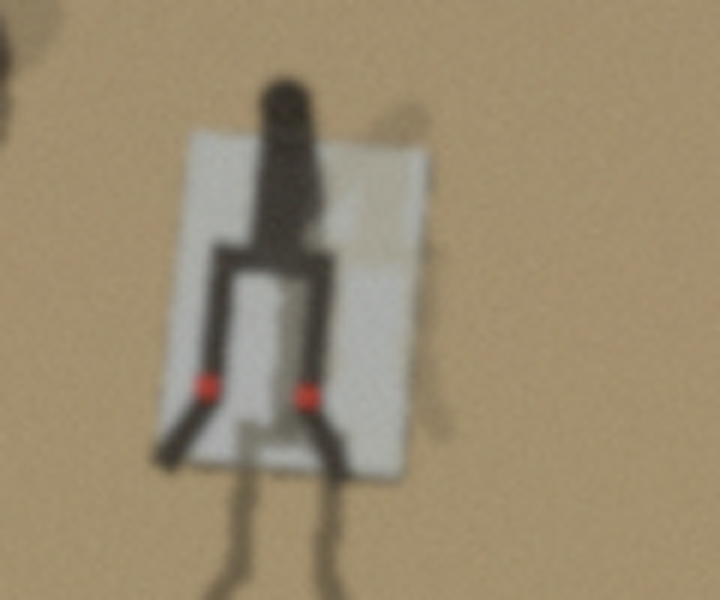

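View pics/side0z.png

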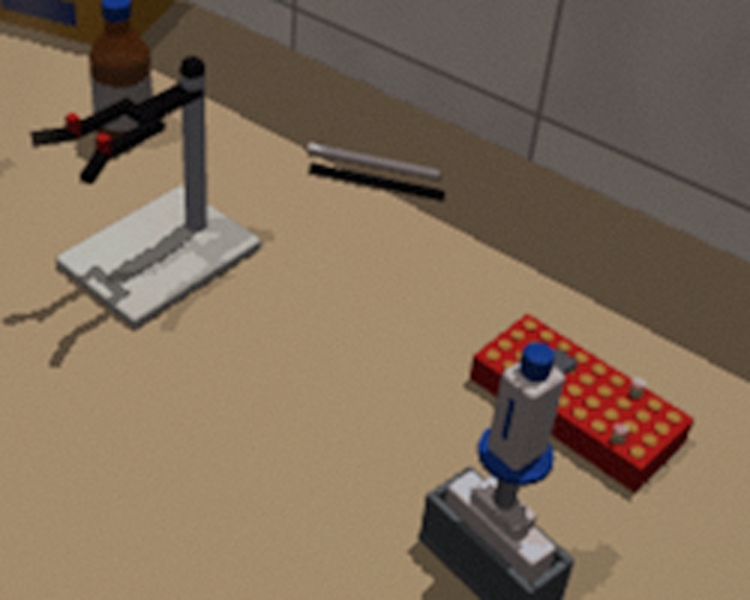

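```bash
python3 - <<'E'
from h import *
from scipy.spatial.transform import Rotation as R
s=monitor.observe(); print(R.from_rotvec(s['tcp_rot']).as_matrix().round(3))
E
python3 -m crank --help | head -30
```

```text
[[ 0.243  0.    -0.97 ]
 [ 0.97   0.     0.243]
 [ 0.    -1.     0.   ]]invalid input: not JSON, or not a number
```

```bash
cat > fit.py <<'E'
from h import *
from scipy.optimize import least_squares
t=imaging.snapshot('top'); s=imaging.snapshot('side')
def c(o,f,u): return (np.array(u)+.5)/f-.5+np.array(o)
T=lambda u:c((370,200),8,u); H=lambda u:c((200,170),6,u); S=lambda u:c((220,150),3,u)
def fit(obs,x0,free_z=None):
    def res(q):
        r=[]
        for p,X,u in obs:
            a=q[2]; X=np.array(X,float); W=np.array([q[0]+np.cos(a)*X[0]-np.sin(a)*X[1],q[1]+np.sin(a)*X[0]+np.cos(a)*X[1],X[2]])
            r+=list(proj(p,W)[0]-u)
        return np.array(r)
    o=least_squares(res,x0); print(o.x,np.degrees(o.x[2])); print(o.fun.reshape(-1,2).round(1)); return o.x
B=[(t,(0,0,.214),T((440,308))),(s,(0,0,.214),S((537,354))),(t,(0,0,.127),T((328,352))),(s,(0,0,.124),S((515,455))),
 (t,(-.021,-.047,.05),T((380,478))),(t,(-.021,.047,.05),T((75,430))),(t,(.021,.047,.05),T((112,293)))]
B+= [(s,(-.021,-.047,.05),S((553,570))),(s,(-.021,.047,.05),S((430,497))),(s,(.021,.047,.05),S((468,472)))]
b=fit(B,[.5,-.2,0])
K=[(t,(-.030,.018,.177),H((207,384))),(t,(-.030,-.018,.177),H((308,395))),(t,(.080,0,.191),H((285,97))),
 (s,(-.030,.018,.177),S((73,118))),(s,(-.030,-.018,.177),S((104,137))),(s,(.080,0,.191),S((193,63)))]
k=fit(K,[.5,0,0])
for p,n,o in((t,'top',None),(s,'side',None)):
    print(n,proj(p,[*k[:2],.165]),proj(p,[*b[:2],.121]))
st=monitor.observe(); print(st['eef_pos'],st['clock'])
E
python3 fit.py
```

```text
[ 0.53206397 -0.33089847 -0.07323625] -4.1961282125277695
[[-0.1 -0.4]
 [ 1.9 -1.3]
 [-0.1 -0.9]
 [ 1.2 -1.3]
 [ 1.2 -3. ]
 [ 2.3 -0.2]
 [-1.8  0.5]
 [-3.4  6.4]
 [-1.7  0.4]
 [-1.3 -2.7]]
[ 0.56749343  0.06072726 -0.07861657] -4.504397761202139
[[ 0.5  0.6]
 [-0.4  0.3]
 [ 0.2  0.3]
 [ 0.5 -0.4]
 [-0.3 -0.1]
 [ 0.4 -1.6]]
top [[244.22148068 222.74634574]] [[409.54207241 243.00849271]]
side [[259.55023407 190.93733988]] [[392.31961268 301.10109645]]
[0.12773791 0.50924423 0.25334564] 0.6
```

```bash
cat >> fit.py <<'E'
def ov(q,p,n,box,f,pts):
    x,y,w,h=box; im=cv2.cvtColor(p['image'],cv2.COLOR_RGB2BGR)[y:y+h,x:x+w]; im=cv2.resize(im,None,fx=f,fy=f,interpolation=cv2.INTER_CUBIC); im=cv2.convertScaleAbs(im,alpha=1.5)
    a=q[2]; M=np.array([[np.cos(a),-np.sin(a),0],[np.sin(a),np.cos(a),0],[0,0,1]])
    for loop in pts:
        u=proj(p,(M@np.array(loop,float).T).T+[q[0],q[1],0]); u=(u-[x,y]+.5)*f-.5
        cv2.polylines(im,[u.round().astype(int).reshape(-1,1,2)],True,(0,255,0),1)
    cv2.imwrite('pics/'+n+'.png',im)
rect=lambda x,y,z:[(x,y,z),(-x,y,z),(-x,-y,z),(x,-y,z)]
circ=lambda r,z:[(r*np.cos(i/12*np.pi),r*np.sin(i/12*np.pi),z) for i in range(24)]
pp=[rect(.021,.047,.05),circ(.023,.127),rect(.015,.013,.197),[(0,0,.214),(0,0,.121)]]
if __name__=='__main__':
    import sys
    v=sys.argv[1]
    q=b if len(sys.argv)<3 else [float(a) for a in sys.argv[2:5]]
    ov(q,t,'ovt'+v,(370,200,80,70),8,pp); ov(q,s,'ovs'+v,(350,250,75,115),5,pp)
E
python3 fit.py a >/dev/null
```

```text
(no output)
```

View pics/ovta.png

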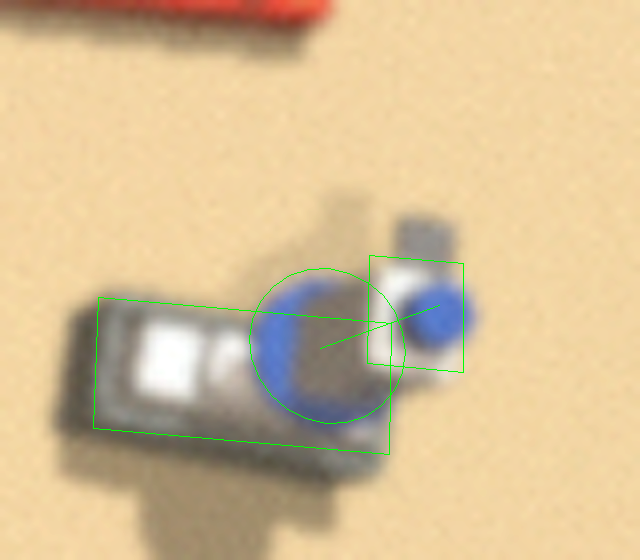

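View pics/ovsa.png

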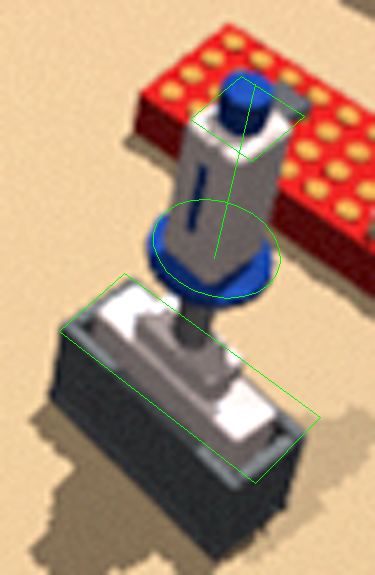

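```bash
cat > fit2.py <<'E'
from fit import *
S5=lambda u:c((350,250),5,u)
B=[(t,(0,0,.214),T((440,310))),(s,(0,0,.214),S5((247,83))),(t,(0,0,.127),T((328,354))),(s,(0,0,.124),S5((210,250))),
 (t,(-.021,-.047,.05),T((375,465))),(t,(-.021,.047,.05),T((90,422))),(t,(.021,.047,.05),T((112,298))),
 (s,(-.021,-.047,.05),S5((240,489))),(s,(-.021,.047,.05),S5((63,328))),(s,(.021,.047,.05),S5((125,277))),(s,(.021,-.047,.05),S5((306,432)))]
b=fit(B,[.5,-.2,0])
ov(b,t,'ovtb',(370,200,80,70),8,pp); ov(b,s,'ovsb',(350,250,75,115),5,pp)
hk=[rect(.004,.022,.177)]
hk=[[(x-.03,y+sy*.018,z) for x,y,z in rect(.004,.004,.177)] for sy in(1,-1)]+[[(-.03,.014,.165),(.018,.014,.165),(.018,-.014,.165),(-.03,-.014,.165)],[(x+.08,y,z) for x,y,z in circ(.007,.191)]]
ov(k,t,'ovth',(200,170,120,100),6,hk); ov(k,s,'ovsh',(220,150,90,80),7,hk)
E
python3 fit2.py; python3 -c "
import cv2,numpy as np
a=[cv2.imread('pics/'+n+'.png') for n in ('ovtb','ovsb')]
a=[cv2.resize(x,None,fx=500/x.shape[0],fy=500/x.shape[0]) for x in a];a[0]=a[0][:,:470]
cv2.imwrite('pics/c1.png',np.hstack(a))
a=[cv2.imread('pics/'+n+'.png') for n in ('ovth','ovsh')]
a=[cv2.resize(x,None,fx=330/x.shape[0],fy=330/x.shape[0]) for x in a]
cv2.imwrite('pics/c2.png',np.hstack(a))"
```

```text
[ 0.53206397 -0.33089847 -0.07323625] -4.1961282125277695
[[-0.1 -0.4]
 [ 1.9 -1.3]
 [-0.1 -0.9]
 [ 1.2 -1.3]
 [ 1.2 -3. ]
 [ 2.3 -0.2]
 [-1.8  0.5]
 [-3.4  6.4]
 [-1.7  0.4]
 [-1.3 -2.7]]
[ 0.56749343  0.06072726 -0.07861657] -4.504397761202139
[[ 0.5  0.6]
 [-0.4  0.3]
 [ 0.2  0.3]
 [ 0.5 -0.4]
 [-0.3 -0.1]
 [ 0.4 -1.6]]
top [[244.22148068 222.74634574]] [[409.54207241 243.00849271]]
side [[259.55023407 190.93733988]] [[392.31961268 301.10109645]]
[0.12774823 0.50921993 0.25331143] 0.8
[ 0.52963735 -0.33024697 -0.15532577] -8.899511241524326
[[-0.3  0.4]
 [ 0.4  0.7]
 [-0.4 -0.1]
 [-0.1  1. ]
 [ 0.9  1. ]
 [-0.3  0.1]
 [-1.2 -0.5]
 [-0.  -0.1]
 [-1.2 -0.5]
 [ 0.7 -0.7]
 [ 1.3 -0.7]]
```

View pics/c1.png

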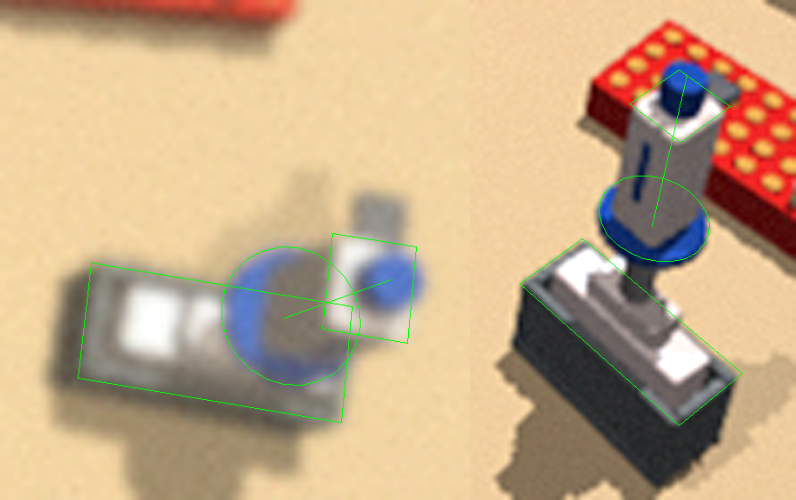

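View pics/c2.png

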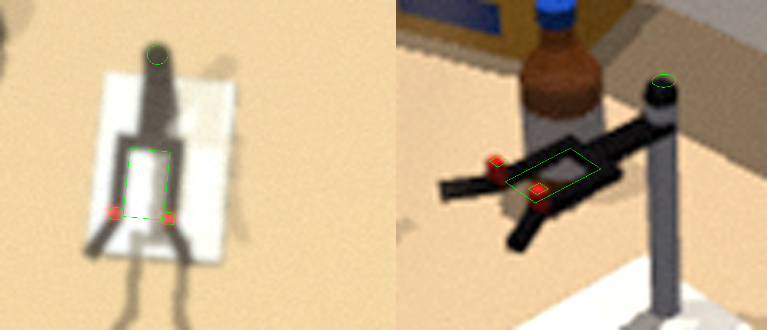

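```bash
python3 -m crank '[{"dx":-18.7,"dz":-19.7,"dy":-1.0},{"dx":-18.7,"dz":-19.7,"dy":-1.0},{"dx":-18.7,"dz":-19.7,"dy":-1.0},{"dx":-18.7,"dz":-19.7,"dy":-1.0},{"dx":-18.7,"dz":-19.7,"dy":-1.0},{"dx":-18.7,"dz":-19.7,"dy":-1.0},{"dx":-18.7,"dz":-19.7,"dy":-1.0},{"dx":-18.7,"dz":-19.7,"dy":-1.0},{"dx":-18.7,"dz":-19.7,"dy":-1.0},{"dx":-18.7,"dz":-19.7,"dy":-1.0},{"dx":-18.7,"dz":-19.7,"dy":-1.0},{"dx":-18.7,"dz":-19.7,"dy":-1.0},{"dx":-18.7,"dz":-19.7,"dy":-1.0},{"dx":-18.7,"dz":-19.7,"dy":-1.0},{"dx":-18.7,"dz":-19.7,"dy":-1.0},{"dx":-18.7,"dz":-19.7,"dy":-1.0},{"dx":-18.7,"dz":-19.7,"dy":-1.0},{"dx":-18.7,"dz":-19.7,"dy":-1.0},{"dx":-18.7,"dz":-19.7,"dy":-1.0},{"dx":-18.7,"dz":-19.7,"dy":-1.0}]' -1
cat > go.py <<'E'
import sys
from h import *
from scipy.spatial.transform import Rotation as R
s=monitor.observe(); M=R.from_rotvec(s['tcp_rot']).as_matrix()
print('clk',s['clock'],'p',s['eef_pos'].round(4),'xang',np.degrees(np.arctan2(M[1,0],M[0,0])).round(2),'ydir',M[:,1].round(3),'F',s['force'].round(1),'gap',round(s['finger_gap'],3),'q',s['qpos'].round(2))
if len(sys.argv)>3:
    print('tool mm',(M.T@(np.array([float(a) for a in sys.argv[1:4]])-s['eef_pos'])*1000).round(1))
E
python3 go.py 0.530 -0.330 0.26
```

```text
clk 0.8 p [0.1277 0.5092 0.2533] xang 75.92 ydir [ 0.  0. -1.] F [0.3 0.1 0.1] gap 0.998 q [ 1.18  0.34  1.52 -0.    1.28 -0.15]
tool mm [-716.1   -6.7 -594.4]invalid input
```

```bash
python3 -m crank '[{"dx":0,"dy":-4,"dz":0,"rx":0,"ry":0,"rz":0}]'; python3 -m crank '[{"dx":0,"dy":-4}]';python3 -m crank '[{"dy":-4}]' -1.0; python3 go.py
```

```text
clock: 0.88
eef_pos: [0.1276, 0.5089, 0.2568]
tcp_rot: [-1.316, -1.025, 1.027]
force: [-0.1, -0.3, -0.4]
finger_gap: 1.0
clk 0.8833 p [0.1276 0.5089 0.2568] xang 75.91 ydir [-0.001 -0.001 -1.   ] F [-0.1 -0.3 -0.4] gap 1.0 q [ 1.18  0.34  1.52 -0.    1.29 -0.15]invalid input
invalid input
```

All six keys are needed in every row.

```bash
python3 -m crank '[{"dx":-18.7,"dy":-1,"dz":-19.7,"rx":0,"ry":0,"rz":0},{"dx":-18.7,"dy":-1,"dz":-19.7,"rx":0,"ry":0,"rz":0},{"dx":-18.7,"dy":-1,"dz":-19.7,"rx":0,"ry":0,"rz":0},{"dx":-18.7,"dy":-1,"dz":-19.7,"rx":0,"ry":0,"rz":0},{"dx":-18.7,"dy":-1,"dz":-19.7,"rx":0,"ry":0,"rz":0},{"dx":-18.7,"dy":-1,"dz":-19.7,"rx":0,"ry":0,"rz":0},{"dx":-18.7,"dy":-1,"dz":-19.7,"rx":0,"ry":0,"rz":0},{"dx":-18.7,"dy":-1,"dz":-19.7,"rx":0,"ry":0,"rz":0},{"dx":-18.7,"dy":-1,"dz":-19.7,"rx":0,"ry":0,"rz":0},{"dx":-18.7,"dy":-1,"dz":-19.7,"rx":0,"ry":0,"rz":0},{"dx":-18.7,"dy":-1,"dz":-19.7,"rx":0,"ry":0,"rz":0},{"dx":-18.7,"dy":-1,"dz":-19.7,"rx":0,"ry":0,"rz":0},{"dx":-18.7,"dy":-1,"dz":-19.7,"rx":0,"ry":0,"rz":0},{"dx":-18.7,"dy":-1,"dz":-19.7,"rx":0,"ry":0,"rz":0},{"dx":-18.7,"dy":-1,"dz":-19.7,"rx":0,"ry":0,"rz":0},{"dx":-18.7,"dy":-1,"dz":-19.7,"rx":0,"ry":0,"rz":0},{"dx":-18.7,"dy":-1,"dz":-19.7,"rx":0,"ry":0,"rz":0},{"dx":-18.7,"dy":-1,"dz":-19.7,"rx":0,"ry":0,"rz":0},{"dx":-18.7,"dy":-1,"dz":-19.7,"rx":0,"ry":0,"rz":0},{"dx":-18.7,"dy":-1,"dz":-19.7,"rx":0,"ry":0,"rz":0}]' -1
python3 go.py 0.530 -0.330 0.26
```

```text
clock: 2.55
eef_pos: [0.4195, 0.0493, 0.2778]
tcp_rot: [-1.316, -1.027, 1.026]
force: [0.4, 1.1, -0.5]
finger_gap: 1.001
clk 2.55 p [0.4195 0.0493 0.2778] xang 75.91 ydir [ 0.001  0.    -1.   ] F [ 0.4  1.1 -0.5] gap 1.001 q [-0.06  0.13  1.74  0.    1.27 -1.39]
tool mm [-341.    17.9 -199.5]
```

```bash
python3 -m crank '[{"dx":-20,"dy":0,"dz":-11.7,"rx":0,"ry":0,"rz":0},{"dx":-20,"dy":0,"dz":-11.7,"rx":0,"ry":0,"rz":0},{"dx":-20,"dy":0,"dz":-11.7,"rx":0,"ry":0,"rz":0},{"dx":-20,"dy":0,"dz":-11.7,"rx":0,"ry":0,"rz":0},{"dx":-20,"dy":0,"dz":-11.7,"rx":0,"ry":0,"rz":0},{"dx":-20,"dy":0,"dz":-11.7,"rx":0,"ry":0,"rz":0},{"dx":-20,"dy":0,"dz":-11.7,"rx":0,"ry":0,"rz":0},{"dx":-20,"dy":0,"dz":-11.7,"rx":0,"ry":0,"rz":0},{"dx":-20,"dy":0,"dz":-11.7,"rx":0,"ry":0,"rz":0},{"dx":-20,"dy":0,"dz":-11.7,"rx":0,"ry":0,"rz":0},{"dx":-20,"dy":0,"dz":-11.7,"rx":0,"ry":0,"rz":0},{"dx":-20,"dy":0,"dz":-11.7,"rx":0,"ry":0,"rz":0},{"dx":-20,"dy":0,"dz":-11.7,"rx":0,"ry":0,"rz":0},{"dx":-20,"dy":0,"dz":-11.7,"rx":0,"ry":0,"rz":0},{"dx":-20,"dy":0,"dz":-11.7,"rx":0,"ry":0,"rz":0},{"dx":-20,"dy":0,"dz":-11.7,"rx":0,"ry":0,"rz":0},{"dx":-20,"dy":0,"dz":-11.7,"rx":0,"ry":0,"rz":0},{"dx":0,"dy":0,"dz":0,"rx":0,"ry":-5.2,"rz":0},{"dx":0,"dy":0,"dz":0,"rx":0,"ry":0,"rz":0}]' -1
python3 go.py 0.530 -0.330 0.171
python3 - <<'E'
from h import *
p=imaging.snapshot('side'); save(p,'side1'); t=imaging.snapshot('top'); save(t,'top1')
E
```

```text
clock: 4.13
eef_pos: [0.529, -0.3288, 0.2768]
tcp_rot: [-1.277, -1.095, 1.095]
force: [0.3, 0.1, -0.1]
finger_gap: 0.996
clk 4.1333 p [ 0.529  -0.3288  0.2768] xang 81.21 ydir [-0.     0.001 -1.   ] F [ 0.3  0.1 -0.1] gap 0.996 q [-0.68  0.51  1.19  0.    1.44 -2.1 ]
tool mm [ -1.1 105.8  -1.2]
```

View pics/side1.png

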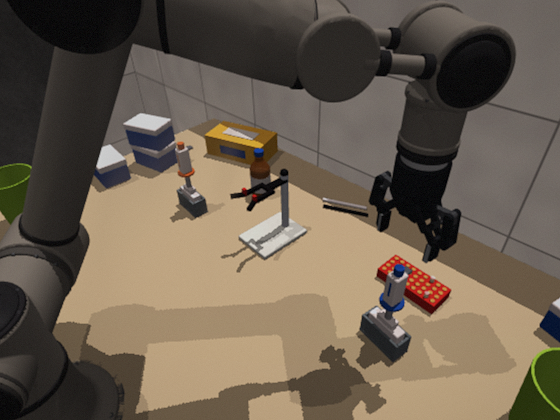

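```bash
python3 -m crank '[{"dx":-1,"dy":15,"dz":-1,"rx":0,"ry":0,"rz":0},{"dx":0,"dy":15,"dz":0,"rx":0,"ry":0,"rz":0},{"dx":0,"dy":15,"dz":0,"rx":0,"ry":0,"rz":0},{"dx":0,"dy":15,"dz":0,"rx":0,"ry":0,"rz":0},{"dx":0,"dy":15,"dz":0,"rx":0,"ry":0,"rz":0},{"dx":0,"dy":15,"dz":0,"rx":0,"ry":0,"rz":0},{"dx":0,"dy":15,"dz":0,"rx":0,"ry":0,"rz":0},{"dx":0,"dy":0,"dz":0,"rx":0,"ry":0,"rz":0}]' -1
python3 go.py 0.530 -0.330 0.171
python3 - <<'E'
from h import *
p=imaging.snapshot('side'); save(p,'side2'); t=imaging.snapshot('top'); save(t,'top2')
a=cv2.imread('pics/side2.png')[170:370,320:500];b=cv2.imread('pics/top2.png')[170:300,340:480]
a=cv2.resize(a,None,fx=2.5,fy=2.5);b=cv2.resize(b,None,fx=2.5,fy=2.5);c=np.zeros((500,800,3),np.uint8);c[:,:450]=a;c[:325,450:]=b;cv2.imwrite('pics/c3.png',c)
E
```

```text
clock: 4.9
eef_pos: [0.5287, -0.3269, 0.1696]
tcp_rot: [-1.273, -1.092, 1.093]
force: [0.0, 0.1, -0.9]
finger_gap: 0.997
clk 4.9 p [ 0.5287 -0.3269  0.1696] xang 81.06 ydir [-0.004  0.004 -1.   ] F [ 0.   0.1 -0.9] gap 0.997 q [-0.68  0.59  1.35  0.    1.2  -2.09]
tool mm [-2.9 -1.4 -1.7]
```

View pics/c3.png

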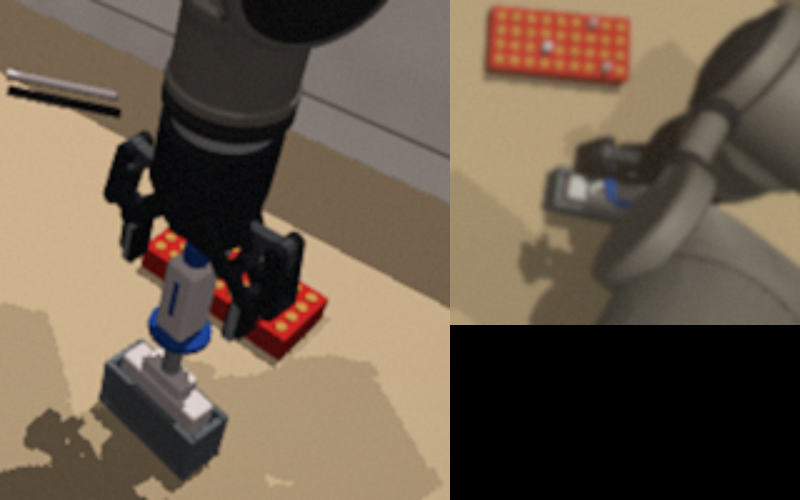

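```bash
python3 go.py 0.530 -0.330 0.172
python3 - <<'E'
from h import *
from scipy.spatial.transform import Rotation as R
st=monitor.observe(); M=R.from_rotvec(st['tcp_rot']).as_matrix(); p=imaging.snapshot('side')
for x in(.0425,-.0425):
  for y in (.022,.009): print(x,y,((proj(p,st['eef_pos']+M@[x,y,0])[0]-[320,170])*2.5).round())
print(((proj(p,[[.53,-.33,.214]])-[320,170])*2.5).round())
E
```

```text
clk 5.0 p [ 0.5299 -0.328   0.1727] xang 81.09 ydir [-0.  0. -1.] F [-0.6  0.4  1.1] gap 1.0 q [-0.68  0.59  1.35  0.    1.2  -2.09]
tool mm [-1.9  0.7 -0.4]
0.0425 0.022 [138. 267.]
0.0425 0.009 [140. 255.]
-0.0425 0.022 [229. 338.]
-0.0425 0.009 [233. 326.]
[[199. 242.]]
```

```bash
python3 -m crank '[{"dx":-2,"dy":0,"dz":0,"rx":0,"ry":0,"rz":0},{"dx":0,"dy":0,"dz":0,"rx":0,"ry":0,"rz":0},{"dx":0,"dy":0,"dz":0,"rx":0,"ry":0,"rz":0},{"dx":0,"dy":0,"dz":0,"rx":0,"ry":0,"rz":0},{"dx":0,"dy":0,"dz":0,"rx":0,"ry":0,"rz":0},{"dx":0,"dy":0,"dz":0,"rx":0,"ry":0,"rz":0},{"dx":0,"dy":0,"dz":0,"rx":0,"ry":0,"rz":0},{"dx":0,"dy":0,"dz":0,"rx":0,"ry":0,"rz":0},{"dx":0,"dy":0,"dz":0,"rx":0,"ry":0,"rz":0},{"dx":0,"dy":0,"dz":0,"rx":0,"ry":0,"rz":0},{"dx":0,"dy":0,"dz":0,"rx":0,"ry":0,"rz":0},{"dx":0,"dy":0,"dz":0,"rx":0,"ry":0,"rz":0}]' 1
python3 go.py
```

```text
clock: 6.05
eef_pos: [0.5298, -0.3307, 0.1727]
tcp_rot: [-1.279, -1.095, 1.094]
force: [-0.3, 0.5, 5.5]
finger_gap: 0.298
clk 6.05 p [ 0.5298 -0.3307  0.1727] xang 81.12 ydir [ 0.001 -0.    -1.   ] F [-0.3  0.5  5.5] gap 0.298 q [-0.68  0.59  1.35  0.    1.2  -2.1 ]
```

```bash
python3 -m crank '[{"dx":0,"dy":-4,"dz":0,"rx":0,"ry":0,"rz":0},{"dx":0,"dy":-8,"dz":0,"rx":0,"ry":0,"rz":0},{"dx":0,"dy":-8,"dz":0,"rx":0,"ry":0,"rz":0},{"dx":0,"dy":-8,"dz":0,"rx":0,"ry":0,"rz":0},{"dx":0,"dy":-8,"dz":0,"rx":0,"ry":0,"rz":0},{"dx":0,"dy":-8,"dz":0,"rx":0,"ry":0,"rz":0},{"dx":0,"dy":-8,"dz":0,"rx":0,"ry":0,"rz":0},{"dx":0,"dy":-8,"dz":0,"rx":0,"ry":0,"rz":0},{"dx":0,"dy":-8,"dz":0,"rx":0,"ry":0,"rz":0},{"dx":0,"dy":0,"dz":0,"rx":0,"ry":0,"rz":0},{"dx":0,"dy":0,"dz":0,"rx":0,"ry":0,"rz":0}]' 1
python3 go.py
python3 - <<'E'
from h import *
p=imaging.snapshot('side'); save(p,'side3')
a=cv2.imread('pics/side3.png')[150:350,300:500];cv2.imwrite('pics/c4.png',cv2.resize(a,None,fx=3,fy=3))
E
```

```text
clock: 6.97
eef_pos: [0.5297, -0.3308, 0.2408]
tcp_rot: [-1.28, -1.095, 1.094]
force: [-0.4, -0.9, -3.3]
finger_gap: 0.3
clk 6.9667 p [ 0.5297 -0.3308  0.2408] xang 81.12 ydir [ 0.001 -0.001 -1.   ] F [-0.4 -0.9 -3.3] gap 0.3 q [-0.68  0.54  1.25  0.    1.36 -2.1 ]
```

View pics/c4.png

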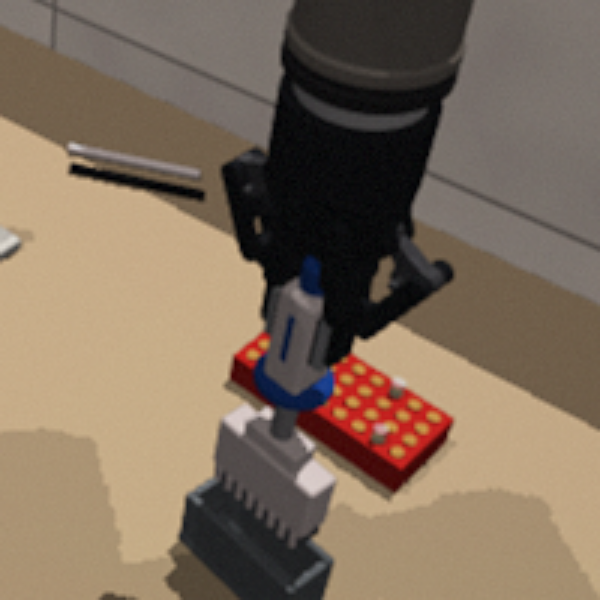

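```bash
python3 -m crank '[{"dx":10,"dy":0,"dz":4.3,"rx":0,"ry":0,"rz":0},{"dx":20,"dy":0,"dz":8.6,"rx":0,"ry":0,"rz":0},{"dx":20,"dy":0,"dz":8.6,"rx":0,"ry":0,"rz":0},{"dx":20,"dy":0,"dz":8.6,"rx":0,"ry":0,"rz":0},{"dx":20,"dy":0,"dz":8.6,"rx":0,"ry":0,"rz":0},{"dx":20,"dy":0,"dz":8.6,"rx":0,"ry":0,"rz":0},{"dx":20,"dy":0,"dz":8.6,"rx":0,"ry":0,"rz":0},{"dx":20,"dy":0,"dz":8.6,"rx":0,"ry":0,"rz":0},{"dx":20,"dy":0,"dz":8.6,"rx":0,"ry":0,"rz":0},{"dx":20,"dy":0,"dz":8.6,"rx":0,"ry":0,"rz":0},{"dx":20,"dy":0,"dz":8.6,"rx":0,"ry":0,"rz":0},{"dx":20,"dy":0,"dz":8.6,"rx":0,"ry":0,"rz":0},{"dx":20,"dy":0,"dz":8.6,"rx":0,"ry":0,"rz":0},{"dx":20,"dy":0,"dz":8.6,"rx":0,"ry":0,"rz":0},{"dx":20,"dy":0,"dz":8.6,"rx":0,"ry":0,"rz":0},{"dx":20,"dy":0,"dz":8.6,"rx":0,"ry":0,"rz":0},{"dx":20,"dy":0,"dz":8.6,"rx":0,"ry":0,"rz":0},{"dx":20,"dy":0,"dz":8.6,"rx":0,"ry":0,"rz":0},{"dx":20,"dy":0,"dz":8.6,"rx":0,"ry":0,"rz":0},{"dx":12,"dy":0,"dz":5.2,"rx":0,"ry":0,"rz":0}]' 1
python3 -m crank '[{"dx":0,"dy":0,"dz":0,"rx":0,"ry":-2.2,"rz":0},{"dx":0,"dy":0,"dz":0,"rx":0,"ry":-2.2,"rz":0},{"dx":0,"dy":0,"dz":0,"rx":0,"ry":0,"rz":0},{"dx":0,"dy":0,"dz":0,"rx":0,"ry":0,"rz":0}]' 1
python3 go.py .5675 .0607 .2408
cat > look.py <<'E'
from h import *
import sys
n=sys.argv[1]
p=imaging.snapshot('side'); t=imaging.snapshot('top')
save(p,'s'+n);save(t,'t'+n)
a=cv2.imread('pics/s%s.png'%n)[100:290,150:340];b=cv2.imread('pics/t%s.png'%n)[160:300,190:330]
a=cv2.resize(a,None,fx=2.5,fy=2.5);b=cv2.resize(b,None,fx=2.3,fy=2.3)
c=np.zeros((475,800,3),np.uint8);c[:,:475]=a;c[:322,475:475+322]=b;cv2.imwrite('pics/c%s.png'%n,cv2.convertScaleAbs(c,alpha=1.6))
E
python3 look.py w1
```

```text
clock: 8.68
eef_pos: [0.4252, 0.0738, 0.2399]
tcp_rot: [-1.277, -1.094, 1.095]
force: [-0.3, -0.2, -2.6]
finger_gap: 0.297
clock: 9.02
eef_pos: [0.426, 0.0721, 0.24]
tcp_rot: [-1.245, -1.15, 1.151]
force: [0.7, 0.8, -2.5]
finger_gap: 0.3
clk 9.0167 p [0.426  0.0721 0.24  ] xang 85.46 ydir [-0.001  0.    -1.   ] F [ 0.7  0.8 -2.5] gap 0.3 q [-0.01  0.18  1.78  0.    1.18 -1.5 ]
tool mm [  -0.2   -0.9 -141.9]
```

View pics/cw1.png

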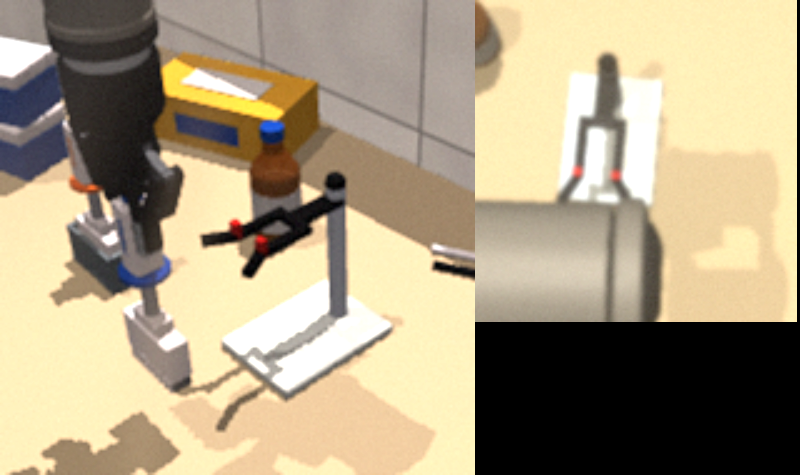

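Run:
```python
from h import *
p=imaging.snapshot('side'); e=monitor.observe()['eef_pos']; im=cv2.cvtColor(p['image'],cv2.COLOR_RGB2BGR)[150:270,170:260]; im=cv2.convertScaleAbs(cv2.resize(im,None,fx=5,fy=5,interpolation=cv2.INTER_CUBIC),alpha=1.6)
for r in nets.silhouettes(p,'pipette_blue')[:1]: print(r['conf'],r['position'])
a=np.radians(-4.5);A=np.array([[np.cos(a),-np.sin(a),0],[np.sin(a),np.cos(a),0],[0,0,1]])
z0=.121+.240-.1727
o=np.array([e[0],e[1],z0])
c=[[.023*np.cos(i/12*np.pi),.023*np.sin(i/12*np.pi),0] for i in range(24)]
for L in (c,[[.012,.038,-.115],[-.012,.038,-.115],[-.012,-.038,-.115],[.012,-.038,-.115]],[[.012,.038,-.059],[-.012,.038,-.059],[-.012,-.038,-.059],[.012,-.038,-.059]]):
    u=((proj(p,(A@np.array(L).T).T+o)-[170,150]+.5)*5-.5).round().astype(int)
    cv2.polylines(im,[u.reshape(-1,1,2)],True,(0,255,0),1)
cv2.imwrite('pics/w1o.png',im)
```

```text
0.61 [209.7, 228.9]
```

View pics/w1o.png

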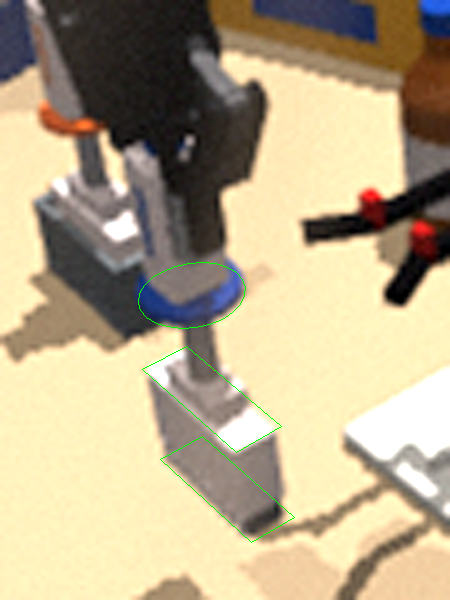

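```bash
python3 -m crank '[{"dx":0,"dy":0,"dz":-6,"rx":0,"ry":0,"rz":0},{"dx":0,"dy":0,"dz":-10,"rx":0,"ry":0,"rz":0},{"dx":0,"dy":0,"dz":-10,"rx":0,"ry":0,"rz":0},{"dx":0,"dy":0,"dz":-10,"rx":0,"ry":0,"rz":0},{"dx":0,"dy":0,"dz":-10,"rx":0,"ry":0,"rz":0},{"dx":0,"dy":0,"dz":-10,"rx":0,"ry":0,"rz":0},{"dx":0,"dy":0,"dz":-10,"rx":0,"ry":0,"rz":0},{"dx":0,"dy":0,"dz":-10,"rx":0,"ry":0,"rz":0},{"dx":0,"dy":0,"dz":-10,"rx":0,"ry":0,"rz":0},{"dx":0,"dy":0,"dz":-10,"rx":0,"ry":0,"rz":0},{"dx":0,"dy":0,"dz":-10,"rx":0,"ry":0,"rz":0},{"dx":0,"dy":0,"dz":-10,"rx":0,"ry":0,"rz":0},{"dx":0,"dy":0,"dz":-10,"rx":0,"ry":0,"rz":0},{"dx":0,"dy":0,"dz":-10,"rx":0,"ry":0,"rz":0},{"dx":0,"dy":0,"dz":-6,"rx":0,"ry":0,"rz":0},{"dx":0,"dy":0,"dz":0,"rx":0,"ry":0,"rz":0},{"dx":0,"dy":0,"dz":0,"rx":0,"ry":0,"rz":0}]' 1
python3 go.py .5675 .0607 .2177
python3 look.py w2
```

```text
clock: 10.63
eef_pos: [0.5679, 0.061, 0.2398]
tcp_rot: [-1.244, -1.151, 1.152]
force: [0.2, 0.4, -2.0]
finger_gap: 0.298
clk 10.6333 p [0.5679 0.061  0.2398] xang 85.51 ydir [-0.001  0.    -1.   ] F [ 0.2  0.4 -2. ] gap 0.298 q [-0.03  0.44  1.41  0.    1.29 -1.52]
tool mm [-0.3 22.1  0.3]
```

View pics/cw2.png

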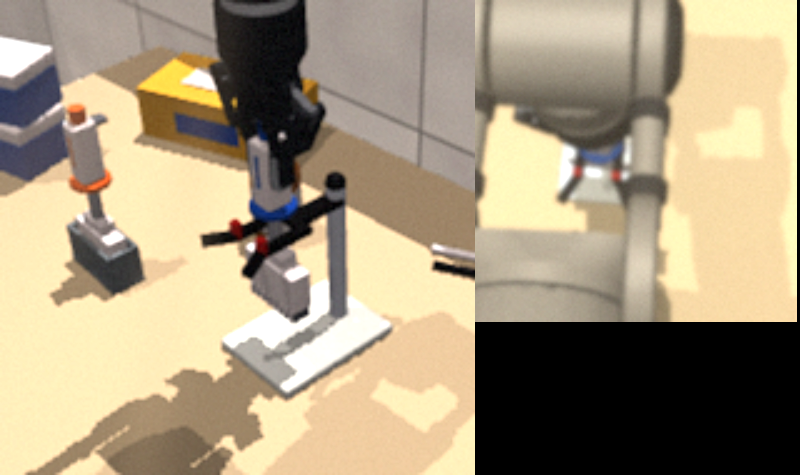

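```bash
python3 -m crank '[{"dx":0,"dy":3,"dz":0,"rx":0,"ry":0,"rz":0},{"dx":0,"dy":3,"dz":0,"rx":0,"ry":0,"rz":0},{"dx":0,"dy":3,"dz":0,"rx":0,"ry":0,"rz":0},{"dx":0,"dy":3,"dz":0,"rx":0,"ry":0,"rz":0},{"dx":0,"dy":3,"dz":0,"rx":0,"ry":0,"rz":0},{"dx":0,"dy":3,"dz":0,"rx":0,"ry":0,"rz":0},{"dx":0,"dy":0,"dz":0,"rx":0,"ry":0,"rz":0},{"dx":0,"dy":0,"dz":0,"rx":0,"ry":0,"rz":0}]' 1
python3 -m crank '[{"dx":0,"dy":1,"dz":0,"rx":0,"ry":0,"rz":0},{"dx":0,"dy":1,"dz":0,"rx":0,"ry":0,"rz":0},{"dx":0,"dy":1,"dz":0,"rx":0,"ry":0,"rz":0},{"dx":0,"dy":0,"dz":0,"rx":0,"ry":0,"rz":0}]' 1
python3 -m crank '[{"dx":0,"dy":0.7,"dz":0,"rx":0,"ry":0,"rz":0},{"dx":0,"dy":0,"dz":0,"rx":0,"ry":0,"rz":0}]' 1
python3 look.py w3
```

```text
clock: 11.4
eef_pos: [0.5677, 0.061, 0.2221]
tcp_rot: [-1.245, -1.151, 1.152]
force: [-0.7, -0.2, -1.8]
finger_gap: 0.302
clock: 11.73
eef_pos: [0.5678, 0.061, 0.2191]
tcp_rot: [-1.245, -1.151, 1.151]
force: [-0.6, 0.7, -2.5]
finger_gap: 0.299
clock: 11.9
eef_pos: [0.5678, 0.061, 0.2185]
tcp_rot: [-1.245, -1.151, 1.151]
force: [0.3, -0.2, -2.6]
finger_gap: 0.299
```

View pics/cw3.png

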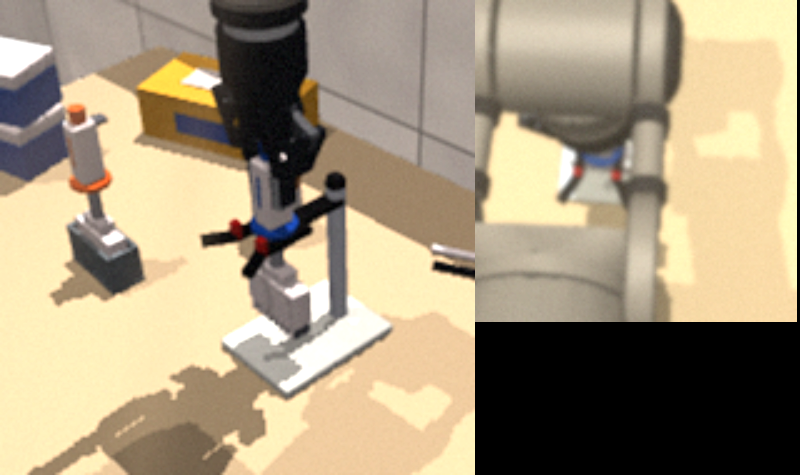

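Still hanging from the gripper (force −2.6); the collar is behind the lips. Creep down to contact.

```bash
python3 -m crank '[{"dx":0,"dy":0.6,"dz":0,"rx":0,"ry":0,"rz":0},{"dx":0,"dy":0,"dz":0,"rx":0,"ry":0,"rz":0}]' 1
python3 -m crank '[{"dx":0,"dy":0.6,"dz":0,"rx":0,"ry":0,"rz":0},{"dx":0,"dy":0,"dz":0,"rx":0,"ry":0,"rz":0}]' 1
python3 -m crank '[{"dx":0,"dy":0.5,"dz":0,"rx":0,"ry":0,"rz":0},{"dx":0,"dy":0,"dz":0,"rx":0,"ry":0,"rz":0}]' 1
```

```text
clock: 12.17
eef_pos: [0.5678, 0.061, 0.218]
tcp_rot: [-1.245, -1.151, 1.151]
force: [-0.6, 0.4, -2.7]
finger_gap: 0.298
clock: 12.33
eef_pos: [0.5678, 0.061, 0.2173]
tcp_rot: [-1.245, -1.151, 1.151]
force: [0.2, 1.0, -2.8]
finger_gap: 0.296
clock: 12.5
eef_pos: [0.5678, 0.061, 0.2168]
tcp_rot: [-1.245, -1.151, 1.151]
force: [-0.8, -1.0, -2.1]
finger_gap: 0.299
```

```bash
python3 -m crank '[{"dx":0,"dy":0.4,"dz":0,"rx":0,"ry":0,"rz":0},{"dx":0,"dy":0,"dz":0,"rx":0,"ry":0,"rz":0}]' 1
python3 -m crank '[{"dx":0,"dy":0.4,"dz":0,"rx":0,"ry":0,"rz":0},{"dx":0,"dy":0,"dz":0,"rx":0,"ry":0,"rz":0}]' 1
python3 -m crank '[{"dx":0,"dy":0.4,"dz":0,"rx":0,"ry":0,"rz":0},{"dx":0,"dy":0,"dz":0,"rx":0,"ry":0,"rz":0}]' 1
```

```text
clock: 12.67
eef_pos: [0.5678, 0.061, 0.2167]
tcp_rot: [-1.245, -1.152, 1.151]
force: [-1.5, -0.5, -0.3]
finger_gap: 0.3
clock: 12.83
eef_pos: [0.5678, 0.061, 0.2167]
tcp_rot: [-1.246, -1.152, 1.151]
force: [-2.5, 0.9, 3.9]
finger_gap: 0.295
clock: 13.0
eef_pos: [0.5679, 0.061, 0.2167]
tcp_rot: [-1.246, -1.152, 1.151]
force: [-3.6, 0.8, 7.3]
finger_gap: 0.302
```

```bash
python3 -m crank '[{"dx":0,"dy":-0.6,"dz":0,"rx":0,"ry":0,"rz":0},{"dx":0,"dy":0,"dz":0,"rx":0,"ry":0,"rz":0}]' 1
python3 -m crank '[{"dx":0,"dy":0,"dz":0,"rx":0,"ry":0,"rz":0},{"dx":0,"dy":0,"dz":0,"rx":0,"ry":0,"rz":0},{"dx":0,"dy":0,"dz":0,"rx":0,"ry":0,"rz":0},{"dx":0,"dy":0,"dz":0,"rx":0,"ry":0,"rz":0},{"dx":0,"dy":0,"dz":0,"rx":0,"ry":0,"rz":0},{"dx":0,"dy":0,"dz":0,"rx":0,"ry":0,"rz":0},{"dx":0,"dy":0,"dz":0,"rx":0,"ry":0,"rz":0},{"dx":0,"dy":0,"dz":0,"rx":0,"ry":0,"rz":0},{"dx":0,"dy":0,"dz":0,"rx":0,"ry":0,"rz":0},{"dx":0,"dy":0,"dz":0,"rx":0,"ry":0,"rz":0}]' -1
python3 look.py w4
```

```text
clock: 13.17
eef_pos: [0.5678, 0.061, 0.2167]
tcp_rot: [-1.245, -1.152, 1.151]
force: [-3.0, 1.4, 4.2]
finger_gap: 0.304
clock: 14.0
eef_pos: [0.5678, 0.061, 0.2163]
tcp_rot: [-1.245, -1.151, 1.151]
force: [0.0, -0.4, -0.3]
finger_gap: 1.007
```

View pics/cw4.png

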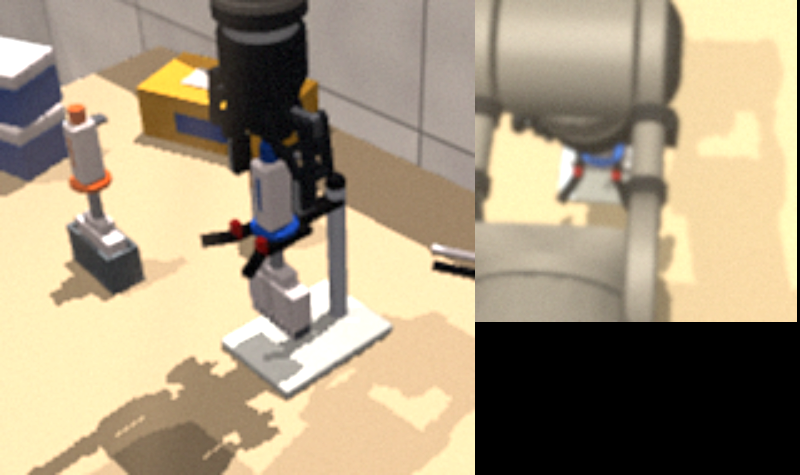

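Hanging upright, released. Retreat straight up.

```bash
python3 -m crank '[{"dx":0,"dy":-5,"dz":0,"rx":0,"ry":0,"rz":0},{"dx":0,"dy":-10,"dz":0,"rx":0,"ry":0,"rz":0},{"dx":0,"dy":-10,"dz":0,"rx":0,"ry":0,"rz":0},{"dx":0,"dy":-10,"dz":0,"rx":0,"ry":0,"rz":0},{"dx":0,"dy":-10,"dz":0,"rx":0,"ry":0,"rz":0},{"dx":0,"dy":-10,"dz":0,"rx":0,"ry":0,"rz":0},{"dx":0,"dy":-10,"dz":0,"rx":0,"ry":0,"rz":0},{"dx":0,"dy":-10,"dz":0,"rx":0,"ry":0,"rz":0},{"dx":0,"dy":-10,"dz":0,"rx":0,"ry":0,"rz":0},{"dx":0,"dy":-10,"dz":0,"rx":0,"ry":0,"rz":0},{"dx":0,"dy":-10,"dz":0,"rx":0,"ry":0,"rz":0},{"dx":0,"dy":-10,"dz":0,"rx":0,"ry":0,"rz":0},{"dx":0,"dy":0,"dz":0,"rx":0,"ry":0,"rz":0},{"dx":0,"dy":0,"dz":0,"rx":0,"ry":0,"rz":0},{"dx":0,"dy":0,"dz":0,"rx":0,"ry":0,"rz":0},{"dx":0,"dy":0,"dz":0,"rx":0,"ry":0,"rz":0},{"dx":0,"dy":0,"dz":0,"rx":0,"ry":0,"rz":0},{"dx":0,"dy":0,"dz":0,"rx":0,"ry":0,"rz":0}]' -1
python3 look.py w5
python3 - <<'E'
from h import *
p=imaging.snapshot('side'); im=cv2.cvtColor(p['image'],cv2.COLOR_RGB2BGR)[140:250,220:310]; im=cv2.convertScaleAbs(cv2.resize(im,None,fx=5,fy=5,interpolation=cv2.INTER_CUBIC),alpha=1.6)
a=np.radians(-4.5);A=np.array([[np.cos(a),-np.sin(a),0],[np.sin(a),np.cos(a),0],[0,0,1]]);o=np.array([.5675,.0607,.165])
r=lambda x,y,z:[(x,y,z),(-x,y,z),(-x,-y,z),(x,-y,z)]
for L in ([[.023*np.cos(i/12*np.pi),.023*np.sin(i/12*np.pi),0.006] for i in range(24)],r(.012,.038,-.115),r(.015,.013,.076),[(0,0,0),(0,0,.093)]):
    u=((proj(p,(A@np.array(L).T).T+o)-[220,140]+.5)*5-.5).round().astype(int); cv2.polylines(im,[u.reshape(-1,1,2)],True,(0,255,0),1)
cv2.imwrite('pics/fin.png',im)
t=imaging.snapshot('top')
for q in(p,t):
  for k in ['pipette_orange','bottle']:
    print(k,[(round(r['conf'],2),r['position']) for r in nets.silhouettes(q,k)[:1]])
E
```

```text
clock: 15.6
eef_pos: [0.5677, 0.061, 0.3308]
tcp_rot: [-1.244, -1.151, 1.152]
force: [1.5, 0.5, 0.3]
finger_gap: 1.001
pipette_orange [(0.59, [184.3, 172.2])]
bottle [(0.69, [258.5, 151.6])]
pipette_orange [(0.91, [136.5, 241.8])]
bottle []
```

View pics/cw5.png

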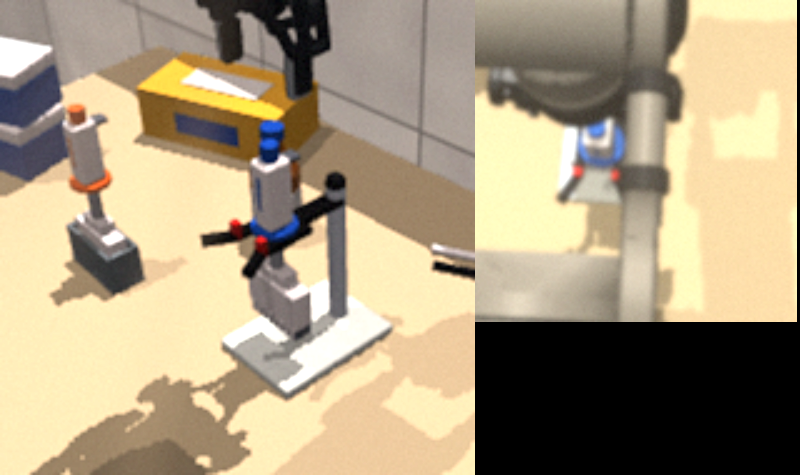

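View pics/fin.png

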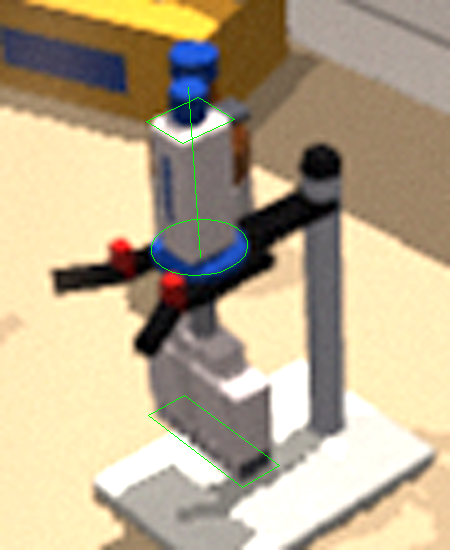

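```bash
python3 -c "
from cell import workorder,monitor
print(workorder.hand_in(),monitor.observe()['clock'])"
```

```text
the job is handed in; nothing more can be done
the job is handed in; nothing more can be done
```

The blue-collared pipette is hanging in the fork and I handed the job in at about 16 s, well inside the 42 s limit. The hand-in gives no verdict.

I gripped it across the handle and lifted it 68 mm out of its dock. I then brought the neck into the slot about 23 mm above the seat, with the y axes within about 1° by my fit. I lowered it until the prongs pushed back with about 7 N, opened the gripper and withdrew straight up about 115 mm.

**Last checks:**
- **Blue pipette:** the side picture shows it upright, with the collar behind the red lips and on both prongs. A model drawn at the seat point matches it to about 2 to 3 mm. I did not measure its tilt or speed.
- **Robot:** the gripper is open and clear of everything, and the force reading is near zero.
- **Orange pipette:** its image position is within 2 pixels of the start in both views.
- **Bottle:** I could not measure this as directly. It was partly hidden behind the pipette in the side view, which shifts its reported position, and the top-view detector missed it because the arm was in the way. The side picture shows its cap still standing upright, and nothing went near it.

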